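# Put the bench meter's spent battery pack on charge

### The arm

A 6-joint arm with a two-finger parallel gripper is mounted at the origin on the work surface; the furniture and walls round the work are solid. World frame = base frame: x ahead of the robot, y to its left, z up, the work surface at z = 0. Lengths are in m, angles in rad, forces in N, time in s.
With the tool pointing down it reaches from about 0.275 to 0.975 m from the base axis. Payload 8.4 kg.
Tool frame: the origin (TCP) lies midway between the tips of the shut fingers; the grasp point (between the pads) lies 19 mm behind it (r.pinch_z is the distance from the TCP to the grasp point, in m); z points along the fingers, y is the line along which they close (so a half turn about z gives the same grasp; the last joint's range is limited). The gripper opens to 92 mm and grips with 3 to 60 N. Pads are 20 mm wide; open, the fingers measure 128 mm over their backs; the gripper's body (75 mm by 189 mm) begins 69 mm behind the grasp point.
Start: joints at [-1.14, 0.353, 1.633, -0, 1.155, -0.002], TCP at [0.262, -0.567, 0.215] pointing down, gripper open.
Joint ranges: [-2.63, 2.63], [-0.92, 2.1], [0.06, 2.66], [-1.3, 4.44], [0, 2.69], [-3.02, 3.02]. Speed limits (rad/s): [2.22, 2.22, 2.79, 3.14, 3.14, 3.14].

### API

Orientations are given as [roll, pitch, yaw] about the fixed x, y, z axes, in that order (R = Rz(yaw) Ry(pitch) Rx(roll)).
In Python, from plant import r gives the robot as it stands.
- The arm moves only by the shell command python3 -m pendant 'ROWS' [FORCE]. ROWS is JSON, a list of rows, each an object with "translation": the shift along the tool's x, y, z in cm, a list of three; "spin": the turn about the tool's z in rad; "hand": the closure in counts, from 0 (fully open) to 255 (shut). A call has exactly 8 rows; each row shifts and turns the commanded pose from where the row before left it, along the tool's axes as they then stand; what a row does not reach is not made up. A row lasts 1/12 s, in which the tool goes at most 41.7 mm and 7.16 degrees, less where a joint would pass 70% of its speed; a pose out of reach is approached as far as the arm can. A call is refused whole if a number of a shift passes 4.17 or a number of a turn 0.125, either way. A call with a gripper value outside its range is refused whole. The fingers move at their own pace and stop on an object; FORCE is the grip in N (left out, the last holds). Time passes only in rows, so rows that do not move let the fingers close, or fill a call up. It gives the time, the measured TCP pose, the force, the opening and the grip force at its end, in the units of the state.
- r.read_state(): the state, without advancing time (a new reading comes with each control period).
- r.camera(name): name is "side" or "top"; returns the picture (420x560x3 uint8, red, green, blue); there is no depth.
- r.camera_info(name): a dict with "mtx" (3x3 intrinsics, pixels), "dist_coeffs" ([k1, k2, p1, p2, k3] as OpenCV has them; the pictures are not rectified), "T" (4x4, takes a point from camera to world coordinates). Camera axes: x right, y down, z forward; pixel columns grow to the right and rows downward; lengths in m; the calibration is good to about 2 mm. A picture is of the moment at which its call begins. camera_info takes no time and is no camera call.
- r.finish_job(): hands the job in; it is judged then, once.
The state is a dict: "t": time; "joint_positions": joint angles; "joint_velocities": joint speeds; "joint_efforts": joint torques, N m; "tool_pos": TCP position; "orientation": TCP orientation; "contact_force": force on the tool from outside, world axes, zero at the start; "wrist_torque": the same for the moment, N m; "opening": finger opening in m; "grip_force": force on a finger pad.
Only numpy, scipy, OpenCV 4.12 (cv2) and the standard library are available. Lean on these libraries where they do the work, as an engineer would, in place of code of your own. Each camera call takes 0.05 s, during which the arm holds its last target. There are 200 camera calls.

### The job

The bench meter's battery pack is spent: put it on charge. Squeeze its two side buttons fully in together to free the catches, draw it straight out of the sloping bay without forcing it, set it upright in the charging stand that is empty, press it gently down to the bottom against the stand's spring and let go there, so that both catches snap out and hold it. Do not drop it, and leave the pack that is already charging and the stack of petri dishes where they are.

Things in the scene. Friction and masses are not known exactly. Their poses are not given: they have to be found in the camera images.
- pack: Spent battery pack: grey block 36 (x) x 50 (y) x 120 mm (z, its length), 0.2 to 0.35 kg, foot tapered by 3 mm, a black spring button on its +y and on its -y side; 64 mm over the buttons unpressed, 50 mm fully pressed. Origin: centre of its foot's underside, z towards its top. It stands in the meter's bay, z along the bay's axis (32 degrees from vertical), upper 58 mm showing, about 1 mm play.
- pack_left (a joint): Button on the pack's +y side: 0 m out, 0.007 fully in; spring 2.7 N out, 6 N fully in. It draws in a steel catch, 45 to 51 mm above the foot, that stands 5.5 mm proud under a lip of the bay and is free of it from 0.0045 to 0.006, by the play. Both must be in at once. A grip that is off centre pushes the tool sideways. Let go, the buttons spring out again.
- pack_right (a joint): The same for the button on the pack's -y side.
- pack_buttons (a point): Point on the pack's middle line between the two buttons, 92 mm above the foot, 28 mm below the top. The buttons are 21 mm (x) by 31 mm (z), centred here, pressed along the pack's y. It lies 30 mm out from the meter's panel, so that fingertips 19 mm past it stay 10 mm clear.
- meter: Bench meter, fixed: white wedge 163 (x) x 170 (y) mm, front 50 mm and rear 150 mm high, with a panel sloping 32 degrees; display and keys on the left half, battery bay on the right. Origin: centre of the underside near its middle; x points to its back, y to its left, z up.
- bay_floor (a point): Centre of the bay's floor, where the foot of the pack rests. The bay (39 x 52 mm) is square to the panel: its axis leans 32 degrees from vertical towards the meter's front (-x of the meter) and points out of the panel.
- bay_mouth (a point): Centre of the bay's mouth in the panel, 62 mm from bay_floor along the bay's axis.
- stand_empty: The empty charging stand, fixed: white, foot 104 x 96 mm. Its upright bay is 39 (x) x 53 (y) mm, 62 mm deep, floor 12 mm and rim 74 mm above the worktop, with a keeper lip 52.5 to 62 mm above the floor on its +y and -y sides for the pack's catches. Origin: under the bay's centre; x to its back, y to its left, z up. The pack's 36 mm side goes along x, either way round.
- stand_empty_floor (a point): Centre of the empty bay's floor. A sprung contact plate rises 8 mm above it and pushes the pack up with 4.3 N, 6.5 N when pressed flush: the pack must be pressed down onto the floor and its buttons let out there, so that both catches spring out under the lips and hold it (it then rises 1.5 mm against them). Let go higher, it pops up by about 10 mm with its buttons kept in by the lips.
- stand_taken: The same kind of stand, with the other pack in it. Which of the two places (left or right) is empty varies.
- other_pack: A second pack of the same kind standing upright and latched in the other stand, charging, its top 132 mm above the worktop; leave it. Origin: centre of its foot's underside.
- petri_stack: Bystander: clear stack of petri dishes 69 mm across, 48 mm high, origin at the centre of its underside.
Not all that is in view belongs to the job. What is shaped like the pack but red is not meant.

How it is judged:
On the way, in this order (a step that is already met when the one before it is completed fails the run):
1. both side buttons are pressed in together while the pack is still home in the bay (value of joint each of pack_left, pack_right above 0.0045 m and distance between pack and bay_floor below 0.006 m), for 0.1 s.
2. the pack is drawn clear of the bay in the gripper (distance between pack and bay_floor above 0.07 m and contact force between the fingers and pack above 0.5 N), for 0.1 s.
At the end, for the whole second after the job is handed in: The pack stands latched in the empty stand: its foot within 5 mm of the centre of the bay's floor, upright within 5 degrees, at rest, let go, both buttons sprung out (under 1 mm); the other pack is within 15 mm and the petri dishes within 30 mm of where they were (distance between pack and stand_empty_floor below 0.005 m and angle between pack's own z axis and vertical below 0.09 rad and linear speed of pack below 0.02 m/s and value of joint each of pack_left, pack_right below 0.001 m and distance of other_pack from where it was at the start of the episode below 0.015 m and distance of petri_stack from where it was at the start of the episode below 0.03 m); the robot touches nothing.
It fails at once if the pack is forced against the meter with more than 60 N (contact force between pack and meter above 60 N).
It fails at once if the pack is pressed on the stand with more than 40 N (contact force between pack and stand_empty above 40 N).
It fails at once if the pack is dropped (it moves faster than 0.6 m/s untouched by the fingers) (linear speed of pack above 0.6 m/s and contact force between the fingers and pack below 0.2 N).
It fails at once if the pack that is charging is moved by more than 15 mm (distance of other_pack from where it was at the start of the episode above 0.015 m).
It fails at once if the stack of petri dishes is moved by more than 30 mm (distance of petri_stack from where it was at the start of the episode above 0.03 m).
It also fails if it takes over 48 s, if anything falls off the work surface, if the arm or the gripper's body presses on something with over 40 N, if the wrist force passes 120 N, or if a joint passes its speed limit or range.

## Working session

There is one attempt and no reset: what is moved stays moved. The work goes in short steps, Python scripts to look and compute and a shell command to move; the robot and the scene stay as the last step left them, time stands still between calls to the robot, and variables do not carry over. Pictures are saved under pics/ and viewed, at most 12 in all, crops included, and the job is handed in when it is done.

```bash
ls; mkdir -p pics; python3 - <<'E'
from plant import r
import cv2,json
for n in("side","top"):
    im=r.camera(n); cv2.imwrite(f"pics/{n}0.png",im[:,:,::-1]); i=r.camera_info(n); print(n,i)
print(r.read_state(), r.pinch_z)
E
```

```text
pics
side {'mtx': array([[526.85014388,   0.        , 283.74535119],
       [  0.        , 526.85014388, 219.55070115],
       [  0.        ,   0.        ,   1.        ]]), 'dist_coeffs': array([-0.16088838,  0.        ,  0.        ,  0.        ,  0.        ]), 'T': array([[-0.98617882, -0.06124961,  0.15394748,  0.24546566],
       [-0.16437023,  0.47847379, -0.86258058,  1.39974586],
       [-0.02082711, -0.87596308, -0.48192833,  0.9163011 ],
       [ 0.        ,  0.        ,  0.        ,  1.        ]])}
top {'mtx': array([[386.3869211 ,   0.        , 276.24649861],
       [  0.        , 386.3869211 , 208.85458685],
       [  0.        ,   0.        ,   1.        ]]), 'dist_coeffs': array([-0.04913701,  0.        ,  0.        ,  0.        ,  0.        ]), 'T': array([[ 1.61417075e-02, -9.96146216e-01,  8.62099886e-02,
         4.15156179e-01],
       [-9.99869646e-01, -1.61135175e-02,  1.02289629e-03,
        -6.30567327e-02],
       [ 3.70191896e-04, -8.62152621e-02, -9.96276463e-01,
         1.20016149e+00],
       [ 0.00000000e+00,  0.00000000e+00,  0.00000000e+00,
         1.00000000e+00]])}
{'t': 0.1, 'joint_positions': array([-1.14041057e+00,  3.53587411e-01,  1.63403990e+00,  4.52054782e-06,
        1.15520561e+00, -2.45336778e-03]), 'joint_velocities': array([ 0.00021352, -0.00038756, -0.00170633, -0.00175902, -0.00111189,
       -0.00128745]), 'joint_efforts': array([-3.14560139e-04, -5.94904912e+01, -3.34929907e+01,  6.99080550e-02,
        1.83552940e-02, -3.09842051e-05]), 'tool_pos': array([ 0.26194412, -0.56697619,  0.21394195]), 'orientation': array([-3.14035240e+00, -7.17630241e-06,  4.32837296e-01]), 'contact_force': array([ 0.60428513,  0.06954036, -0.26337116]), 'wrist_torque': array([ 0.01519223,  0.03781994, -0.0173838 ]), 'grip_force': 0.0, 'opening': 0.09212344917037261} 0.0187
```

View pics/side0.png

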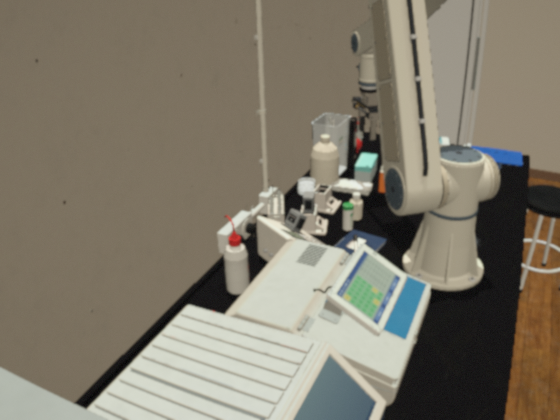

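View pics/top0.png

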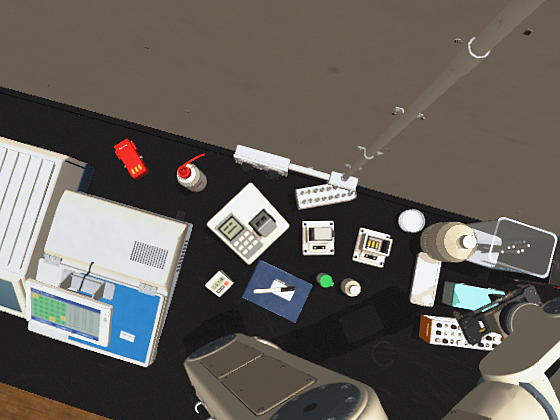

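```bash
python3 - <<'E'
import cv2
a=cv2.imread("pics/top0.png")[175:275,200:400]; cv2.imwrite("pics/topc.png",cv2.resize(a,None,fx=4,fy=4,interpolation=cv2.INTER_CUBIC))
a=cv2.imread("pics/side0.png")[165:265,245:378]; cv2.imwrite("pics/sidec.png",cv2.resize(a,None,fx=6,fy=6,interpolation=cv2.INTER_CUBIC))
E
```

```text
(no output)
```

View pics/topc.png

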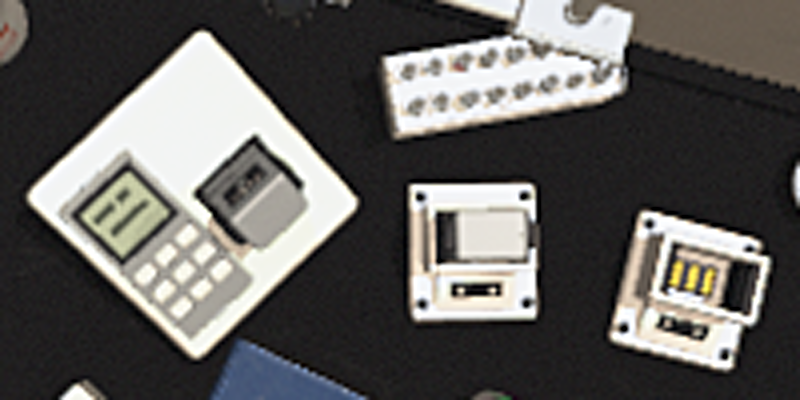

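View pics/sidec.png

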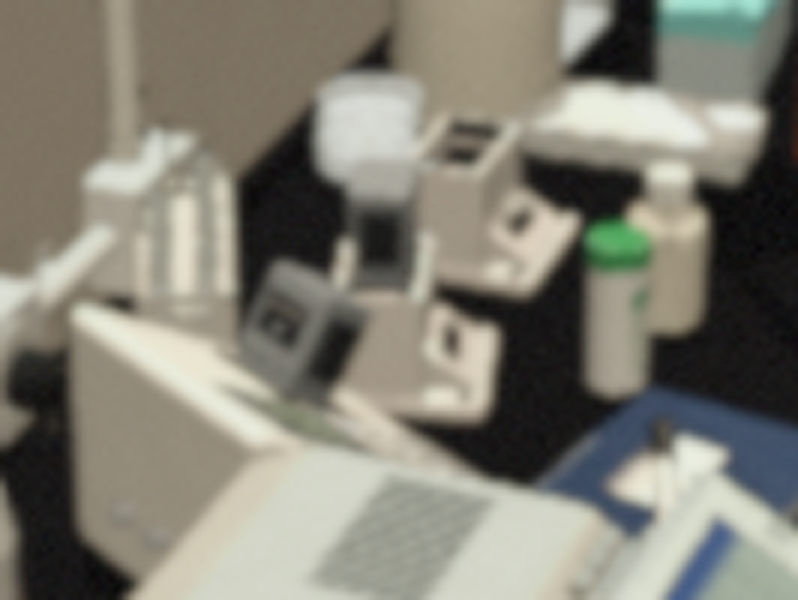

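```bash
python3 - <<'E'
import cv2,numpy as np
t=cv2.imread("pics/top0.png");s=cv2.imread("pics/side0.png")
def c(a,x,y,w,h,f): return cv2.resize(a[y:y+h,x:x+w],None,fx=f,fy=f,interpolation=cv2.INTER_CUBIC)
A=np.vstack([np.hstack([c(t,240,203,40,30,10),c(t,350,223,40,30,10)]),np.hstack([c(s,278,204,40,30,10),c(s,312,182,40,30,10)])])
cv2.imwrite("pics/comp.png",A)
E
```

```text
(no output)
```

View pics/comp.png

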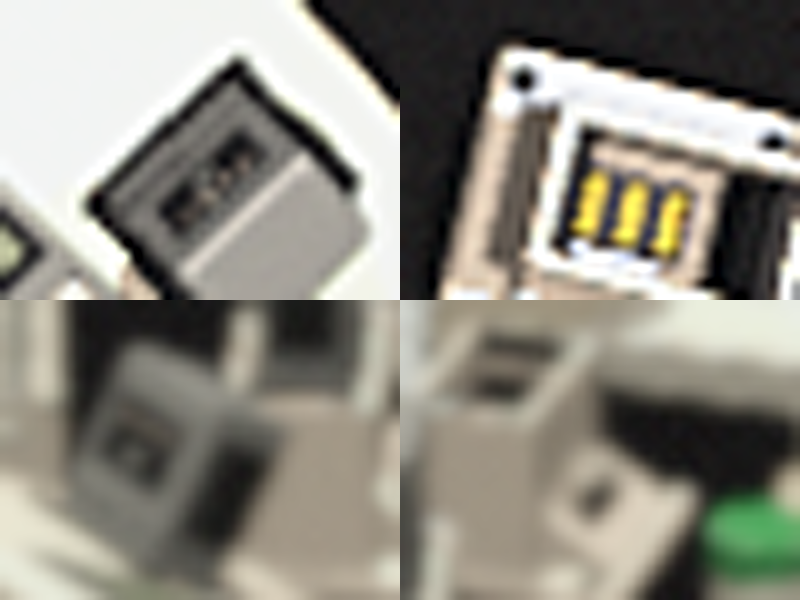

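```bash
cat > h.py <<'E'
from plant import r
import numpy as np,cv2
from scipy.optimize import least_squares
from scipy.spatial.transform import Rotation as R
I={n:r.camera_info(n) for n in("top","side")}
def proj(n,P):
    i=I[n];Ti=np.linalg.inv(i["T"]);return cv2.projectPoints(np.atleast_2d(P).astype(float),cv2.Rodrigues(Ti[:3,:3])[0],Ti[:3,3],i["mtx"],i["dist_coeffs"])[0][:,0]
def plane(n,px,z):
    i=I[n];u=cv2.undistortPoints(np.array([[px]],float),i["mtx"],i["dist_coeffs"])[0,0]
    d=i["T"][:3,:3]@[u[0],u[1],1];o=i["T"][:3,3];return o+d*(z-o[2])/d[2]
tc=lambda x,y:(x/4+200-.375,y/4+175-.375)
sc=lambda x,y:(x/6+245-.42,y/6+165-.42)
E
cat > fit.py <<'E'
from h import *
np.set_printoptions(precision=4,suppress=True)
a=np.radians(32)
M=[plane("top",tc(*p),z) for p,z in(((28,197),.15),((203,30),.15),((358,203),.05),((195,358),.05))]
print("meter corners RL RR FR FL",np.array(M))
print("rear w",np.linalg.norm(M[0]-M[1]),"front w",np.linalg.norm(M[2]-M[3]),"depth",np.linalg.norm((M[0]-M[3])[:2]),np.linalg.norm((M[1]-M[2])[:2]))
yaw0=np.mean([np.arctan2(*(M[0]-M[1])[[1,0]])-np.pi/2,np.arctan2(*(M[3]-M[2])[[1,0]])-np.pi/2,np.arctan2(*(M[0]-M[3])[[1,0]]),np.arctan2(*(M[1]-M[2])[[1,0]])])
print("yaw",yaw0)
ct=lambda x,y:(x/10+240-.45,y/10+203-.45)
cs=lambda x,y:(x/10+278-.45,y/10+204-.45)
obs=[("top",(18,25,120),ct(185,278)),("top",(18,-25,120),ct(310,155)),("top",(-18,-25,120),ct(368,232)),
("side",(18,25,120),cs(213,110)),("side",(18,-25,120),cs(125,45)),("side",(-18,25,120),cs(280,137))]
def Rp(y): return (R.from_euler("z",y)*R.from_euler("y",-a)).as_matrix()
def f(p): return np.concatenate([proj(n,Rp(p[3])@np.array(q)/1e3+p[:3])[0]-o for n,q,o in obs]+[[(p[3]-yaw0)/.01]])
s=least_squares(f,[*np.mean(M,0)[:2],.05,yaw0],loss="soft_l1")
print("pack foot, yaw",s.x,"res",s.fun[:-1].reshape(-1,2))
y=s.x[3];Rm=R.from_euler("z",y).as_matrix();c=np.mean(M,0);c[2]=0
fm=Rm.T@(s.x[:3]-c);print("foot in meter frame (mid footprint)",fm,"buttons",s.x[:3]+Rp(y)[:,2]*.092)
# panel check: distance of mouth from panel plane through front(z .05)-rear(.15)
m=s.x[:3]+Rp(y)[:,2]*.062; mm=Rm.T@(m-c); print("mouth meter",mm,"panel z there",.1+mm[0]*np.tan(a))
# stand
to=[tc(664,234),tc(652,296),tc(757,325),tc(772,258)]
so=[sc(440,115),sc(522,122),sc(495,190),sc(418,180)]
S=[plane("top",p,.074) for p in to];print("rim",np.array(S),"size",[np.linalg.norm(S[i]-S[i-1]) for i in range(4)],"mid",np.mean(S,0))
S2=[plane("side",p,.074) for p in so];print("rim side",np.array(S2),"mid",np.mean(S2,0),"size",[np.linalg.norm(S2[i]-S2[i-1]) for i in range(4)])
F=[plane("top",tc(*p),.012) for p in((640,212),(610,335),(735,370))];print("foot",np.array(F),np.linalg.norm(F[0]-F[1]),np.linalg.norm(F[2]-F[1]),"yaw",np.arctan2(*(F[0]-F[1])[[1,0]]),np.arctan2(*(F[1]-F[2])[[1,0]])-np.pi/2,"rim yaw",np.arctan2(*(S[0]-S[3])[[1,0]])-np.pi/2,np.arctan2(*(S[1]-S[2])[[1,0]])-np.pi/2)
E
python3 fit.py
```

```text
meter corners RL RR FR FL [[ 0.4619  0.1269  0.15  ]
 [ 0.5785  0.0102  0.15  ]
 [ 0.4659 -0.101   0.05  ]
 [ 0.3494  0.0178  0.05  ]]
rear w 0.16498356420309182 front w 0.16641375598461247 depth 0.15669577388743441 0.15828415899089918
yaw 0.7775383997525304
pack foot, yaw [0.4998 0.0054 0.0382 0.7768] res [[-1.0506 -0.4554]
 [-0.205  -0.8157]
 [ 1.689  -0.0978]
 [ 0.5969 -0.0701]
 [-0.0912  0.4203]
 [ 1.8071 -0.1901]]
foot in meter frame (mid footprint) [ 0.0199 -0.0309  0.0382] buttons [ 0.4651 -0.0287  0.1163]
mouth meter [-0.0129 -0.0309  0.0908] panel z there 0.09192745338628423
rim [[ 0.4457 -0.3238  0.074 ]
 [ 0.4006 -0.315   0.074 ]
 [ 0.3806 -0.3918  0.074 ]
 [ 0.4294 -0.4031  0.074 ]] size [np.float64(0.08095303035408927), np.float64(0.04602583201122086), np.float64(0.07935359670659503), np.float64(0.050090443734196466)] mid [ 0.4141 -0.3584  0.074 ]
rim side [[ 0.4325 -0.4011  0.074 ]
 [ 0.3804 -0.3972  0.074 ]
 [ 0.3883 -0.2993  0.074 ]
 [ 0.4357 -0.3071  0.074 ]] mid [ 0.4092 -0.3512  0.074 ] size [np.float64(0.0941203376206907), np.float64(0.052235766664523585), np.float64(0.09819606450332688), np.float64(0.0479957802734109)]
foot [[ 0.4641 -0.3197  0.012 ]
 [ 0.3696 -0.2965  0.012 ]
 [ 0.3442 -0.3927  0.012 ]] 0.09727500198257713 0.09947324413763167 yaw -0.23993350536362845 -0.258054487868407 rim yaw -0.20338805353202205 -0.25446069528920834
```

```bash
cat > go.py <<'E'
import sys; from h import *
# usage: go.py x y z yaw : remaining shift in tool axes (cm) now and after the spin
t=np.array([float(v) for v in sys.argv[1:4]]);yw=float(sys.argv[4]);s=r.read_state()
p=np.array(s["tool_pos"]);o=R.from_euler("xyz",s["orientation"]);cy=o.as_matrix()[:2,0];cy=np.arctan2(cy[1],cy[0])
Q=(R.from_euler("z",yw)*R.from_euler("x",np.pi)).as_matrix()
print("t %.2f"%s["t"],"pos",p.round(4),"yaw %.4f"%cy,"spin %.4f"%(-(yw-cy)),"now cm",(o.as_matrix().T@(t-p)*100).round(2),"after spin",(Q.T@(t-p)*100).round(2),"j",np.round(s["joint_positions"],2),"F",np.round(s["contact_force"],1),"T",np.round(s["wrist_torque"],2),"open %.4f grip %.1f"%(s["opening"],s["grip_force"]))
E
python3 -m pendant '[{"translation":[0,0,-4],"spin":-0.115,"hand":0},{"translation":[0,0,-4],"spin":-0.115,"hand":0},{"translation":[0,0,-4],"spin":-0.115,"hand":0},{"translation":[0,0,-4],"spin":0,"hand":0},{"translation":[2.5,-1.1,-1.5],"spin":0,"hand":0},{"translation":[3,-1.4,0],"spin":0,"hand":0},{"translation":[3,-1.4,0],"spin":0,"hand":0},{"translation":[3,-1.4,0],"spin":0,"hand":0}]'
python3 go.py 0.465 -0.029 0.25 0.777
```

```text
t: 0.77
tool_pos: [0.307, -0.4476, 0.3896]
orientation: [3.142, -0.0, 0.777]
contact_force: [0.8, 0.9, -0.3]
opening: 0.0918
grip_force: 0.0
t 0.77 pos [ 0.307  -0.4476  0.3896] yaw 0.7771 spin 0.0001 now cm [ 40.62 -18.77  13.96] after spin [ 40.62 -18.77  13.96] j [-0.97  0.1   1.58  0.    1.47 -0.18] F [ 0.8  0.9 -0.3] T [-0.01 -0.02  0.04] open 0.0918 grip 0.0
```

```bash
python3 -m pendant '[{"translation":[3.2,-1.5,0],"spin":0,"hand":0},{"translation":[3.2,-1.5,0],"spin":0,"hand":0},{"translation":[3.2,-1.5,0],"spin":0,"hand":0},{"translation":[3.2,-1.5,0],"spin":0,"hand":0},{"translation":[3.2,-1.5,0],"spin":0,"hand":0},{"translation":[3.2,-1.5,0],"spin":0,"hand":0},{"translation":[3.2,-1.5,0],"spin":0,"hand":0},{"translation":[3.2,-1.5,0],"spin":0,"hand":0}]'
python3 go.py 0.465 -0.029 0.25 0.777
```

```text
t: 1.43
tool_pos: [0.4051, -0.182, 0.3895]
orientation: [-3.141, 0.0, 0.778]
contact_force: [0.6, 0.0, -0.4]
opening: 0.0921
grip_force: 0.0
t 1.43 pos [ 0.4051 -0.182   0.3895] yaw 0.7776 spin 0.0006 now cm [15.01 -6.7  13.95] after spin [15.   -6.71 13.95] j [-0.43 -0.07  1.75  0.    1.46  0.37] F [ 0.6  0.  -0.4] T [-0.01 -0.05 -0.01] open 0.0921 grip 0.0
```

```bash
python3 -m pendant '[{"translation":[3,-1.35,0],"spin":0,"hand":0},{"translation":[3,-1.35,0],"spin":0,"hand":0},{"translation":[3,-1.35,2],"spin":0,"hand":0},{"translation":[3,-1.35,3],"spin":0,"hand":0},{"translation":[3,-1.35,3],"spin":0,"hand":0},{"translation":[0,0,3],"spin":0,"hand":0},{"translation":[0,0,3],"spin":0,"hand":0},{"translation":[0,0,0],"spin":0,"hand":0}]'
python3 go.py 0.465 -0.029 0.25 0.777; python3 - <<'E'
from h import *
out=[]
for n in("top","side"):
    im=r.camera(n);x,y=((225,180) if n=="top" else (255,175));cv2.imwrite(f"pics/{n}1.png",im[:,:,::-1])
    out.append(cv2.resize(im[y:y+75,x:x+50,::-1],None,fx=8,fy=8,interpolation=cv2.INTER_CUBIC))
cv2.imwrite("pics/c1.png",np.hstack(out))
s=r.read_state();print(proj("top",s["tool_pos"]),proj("side",s["tool_pos"]))
E
```

```text
t: 2.1
tool_pos: [0.4595, -0.0334, 0.2482]
orientation: [-3.135, 0.006, 0.779]
contact_force: [-1.2, -0.8, -0.9]
opening: 0.0919
grip_force: 0.0
t 2.10 pos [ 0.4595 -0.0334  0.2482] yaw 0.7793 spin 0.0023 now cm [ 0.7   0.07 -0.18] after spin [ 0.7   0.07 -0.18] j [-0.08  0.06  1.92 -0.    1.16  0.72] F [-1.2 -0.8 -0.9] T [ 0.02 -0.01  0.04] open 0.0919 grip 0.0
[[264.69688572 222.73058483]] [[295.50118217 180.24808498]]
```

View pics/c1.png

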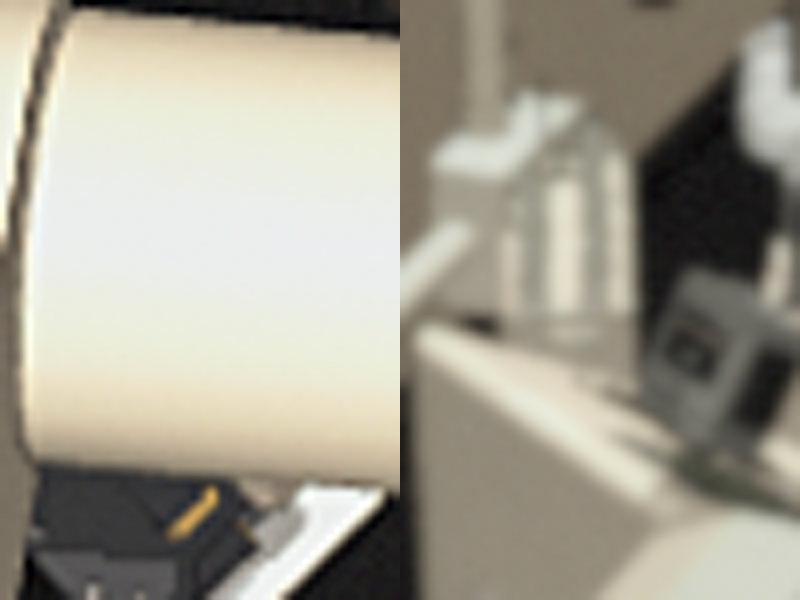

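```bash
python3 -m pendant '[{"translation":[0.3,0,2],"spin":0,"hand":0},{"translation":[0.3,0,2],"spin":0,"hand":0},{"translation":[0,0,2],"spin":0,"hand":0},{"translation":[0,0,2],"spin":0,"hand":0},{"translation":[0,0,0.5],"spin":0,"hand":0},{"translation":[0,0,0],"spin":0,"hand":0},{"translation":[0,0,0],"spin":0,"hand":0},{"translation":[0,0,0],"spin":0,"hand":0}]'
python3 go.py 0.465 -0.029 0.0976 0.777; python3 - <<'E'
from h import *
n="side";im=r.camera(n);x,y=265,155;cv2.imwrite(f"pics/{n}2.png",im[:,:,::-1])
cv2.imwrite("pics/c2.png",cv2.resize(im[y:y+75,x:x+70,::-1],None,fx=8,fy=8,interpolation=cv2.INTER_CUBIC))
s=r.read_state();print(proj("side",s["tool_pos"]))
E
```

```text
t: 2.87
tool_pos: [0.4686, -0.0304, 0.1703]
orientation: [3.14, -0.002, 0.777]
contact_force: [0.7, -0.7, 0.6]
opening: 0.0921
grip_force: 0.0
t 2.87 pos [ 0.4686 -0.0304  0.1703] yaw 0.7774 spin 0.0004 now cm [-0.17 -0.37  7.27] after spin [-0.16 -0.36  7.27] j [-0.07  0.16  2.    0.    0.97  0.73] F [ 0.7 -0.7  0.6] T [ 0.   -0.01 -0.03] open 0.0921 grip 0.0
[[293.66730384 205.20697568]]
```

View pics/c2.png

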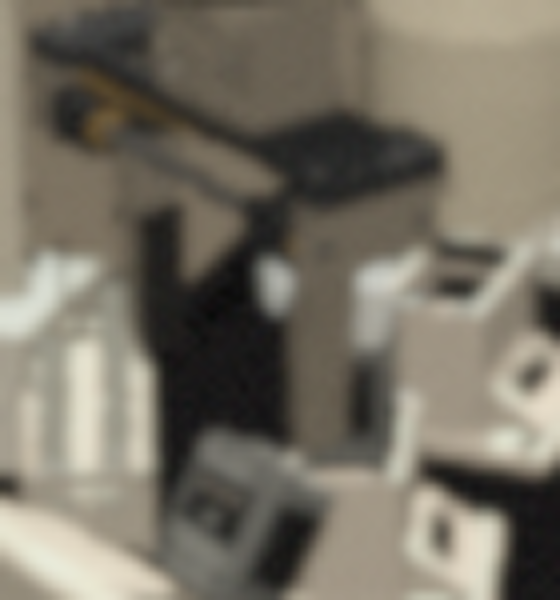

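```bash
python3 -m pendant '[{"translation":[-0.2,-0.35,1],"spin":0,"hand":0},{"translation":[0,0,1.2],"spin":0,"hand":0},{"translation":[0,0,1.2],"spin":0,"hand":0},{"translation":[0,0,1.2],"spin":0,"hand":0},{"translation":[0,0,1.2],"spin":0,"hand":0},{"translation":[0,0,1],"spin":0,"hand":0},{"translation":[0,0,0.5],"spin":0,"hand":0},{"translation":[0,0,0],"spin":0,"hand":0}]'
python3 go.py 0.465 -0.029 0.0976 0.777
python3 - <<'E'
from h import *
n="side";im=r.camera(n);x,y=265,165;cv2.imwrite(f"pics/{n}3.png",im[:,:,::-1])
cv2.imwrite("pics/c3.png",cv2.resize(im[y:y+75,x:x+60,::-1],None,fx=8,fy=8,interpolation=cv2.INTER_CUBIC))
E
```

```text
t: 3.58
tool_pos: [0.4626, -0.029, 0.0944]
orientation: [-3.14, 0.001, 0.778]
contact_force: [-1.3, -0.1, 0.0]
opening: 0.0919
grip_force: 0.0
t 3.58 pos [ 0.4626 -0.029   0.0944] yaw 0.7778 spin 0.0008 now cm [ 0.17  0.17 -0.32] after spin [ 0.17  0.17 -0.32] j [-0.07  0.27  2.07 -0.    0.8   0.73] F [-1.3 -0.1  0. ] T [-0.01 -0.02 -0.02] open 0.0919 grip 0.0
```

View pics/c3.png

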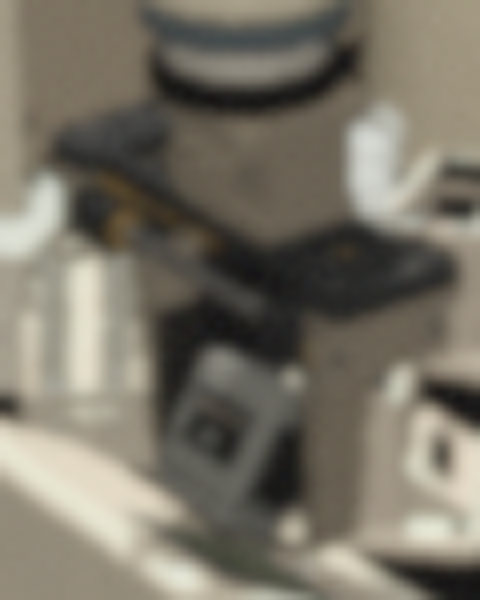

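```bash
python3 -m pendant '[{"translation":[0,0,-0.2],"spin":0,"hand":120},{"translation":[0,0,0],"spin":0,"hand":255},{"translation":[0,0,0],"spin":0,"hand":255},{"translation":[0,0,0],"spin":0,"hand":255},{"translation":[0,0,0],"spin":0,"hand":255},{"translation":[0,0,0],"spin":0,"hand":255},{"translation":[0,0,0],"spin":0,"hand":255},{"translation":[0,0,0],"spin":0,"hand":255}]' 16
for i in 1; do python3 go.py 0.465 -0.029 0.0976 0.777; done; python3 -c "
from h import *
s=r.read_state();o=R.from_euler('xyz',s['orientation']).as_matrix();print('tool F',o.T@s['contact_force'])"
```

```text
t: 4.3
tool_pos: [0.4635, -0.029, 0.0978]
orientation: [-3.142, -0.0, 0.778]
contact_force: [-2.5, 0.5, 7.1]
opening: 0.0496
grip_force: 16.0
t 4.30 pos [ 0.4635 -0.029   0.0978] yaw 0.7777 spin 0.0007 now cm [0.11 0.11 0.02] after spin [0.11 0.11 0.02] j [-0.07  0.27  2.07  0.    0.8   0.73] F [-2.5  0.5  7.1] T [0.21 0.46 0.02] open 0.0496 grip 16.0
tool F [-1.4711926  -2.10174412 -7.08067527]
```

```bash
python3 -m pendant '[{"translation":[0,0,0],"spin":0,"hand":255},{"translation":[-0.053,0,-0.085],"spin":0,"hand":255},{"translation":[-0.106,0,-0.17],"spin":0,"hand":255},{"translation":[-0.212,0,-0.339],"spin":0,"hand":255},{"translation":[-0.265,0,-0.424],"spin":0,"hand":255},{"translation":[-0.265,0,-0.424],"spin":0,"hand":255},{"translation":[-0.265,0,-0.424],"spin":0,"hand":255},{"translation":[-0.265,0,-0.424],"spin":0,"hand":255}]' 
python3 go.py 0.465 -0.029 0.0976 0.777
```

```text
t: 4.97
tool_pos: [0.4531, -0.0393, 0.1209]
orientation: [3.141, -0.0, 0.778]
contact_force: [2.6, 1.5, -2.9]
opening: 0.0502
grip_force: 16.0
t 4.97 pos [ 0.4531 -0.0393  0.1209] yaw 0.7777 spin 0.0007 now cm [1.58 0.1  2.33] after spin [1.58 0.1  2.33] j [-0.09  0.21  2.07  0.    0.85  0.7 ] F [ 2.6  1.5 -2.9] T [ 0.49 -0.46 -0.02] open 0.0502 grip 16.0
```

```bash
python3 -m pendant '[{"translation":[-0.424,0,-0.678],"spin":0,"hand":255},{"translation":[-0.424,0,-0.678],"spin":0,"hand":255},{"translation":[-0.424,0,-0.678],"spin":0,"hand":255},{"translation":[-0.424,0,-0.678],"spin":0,"hand":255},{"translation":[-0.424,0,-0.678],"spin":0,"hand":255},{"translation":[-0.424,0,-0.678],"spin":0,"hand":255},{"translation":[-0.424,0,-0.678],"spin":0,"hand":255},{"translation":[-0.424,0,-0.678],"spin":0,"hand":255}]' 
python3 go.py 0.465 -0.029 0.0976 0.777
```

```text
t: 5.63
tool_pos: [0.4284, -0.0633, 0.1752]
orientation: [-3.141, 0.0, 0.778]
contact_force: [0.7, 0.8, -3.8]
opening: 0.0498
grip_force: 16.0
t 5.63 pos [ 0.4284 -0.0633  0.1752] yaw 0.7778 spin 0.0008 now cm [5.02 0.12 7.76] after spin [5.01 0.12 7.76] j [-0.15  0.1   2.06 -0.    0.98  0.64] F [ 0.7  0.8 -3.8] T [-0.12 -0.02 -0.01] open 0.0498 grip 16.0
```

```bash
python3 -m pendant '[{"translation":[0,0,-2],"spin":0.113,"hand":255},{"translation":[0,0,-3],"spin":0.113,"hand":255},{"translation":[0,0,-3],"spin":0.113,"hand":255},{"translation":[0,0,-2.5],"spin":0.113,"hand":255},{"translation":[0,0,-1.5],"spin":0.113,"hand":255},{"translation":[0,0,0],"spin":0.113,"hand":255},{"translation":[0,0,0],"spin":0.113,"hand":255},{"translation":[0,0,0],"spin":0.113,"hand":255}]' 
python3 go.py 0.313 -0.332 0.20 -0.245; python3 - <<'E'
from h import *
for n,p in(("white base",sc(665,335)),("green base",sc(617,393))): print(n,plane("side",p,0))
for n,p in(("white top",sc(668,172)),("green top",sc(615,232))):
    for z in(.05,.06,.07,.08,.09): print(n,z,plane("side",p,z).round(3),end=" ")
for p in((350.5,287),(325,280)):
    for z in(.05,.07,.09): print(p,plane("top",p,z).round(3))
E
```

```text
t: 6.3
tool_pos: [0.4287, -0.0631, 0.2952]
orientation: [3.141, -0.0, -0.132]
contact_force: [-0.0, -0.8, -3.7]
opening: 0.05
grip_force: 16.0
t 6.30 pos [ 0.4287 -0.0631  0.2952] yaw -0.1318 spin 0.1132 now cm [-7.94 28.17  9.52] after spin [-4.7  28.89  9.52] j [-0.15 -0.03  1.92 -0.    1.26  1.55] F [-0.  -0.8 -3.7] T [ 0.04  0.16 -0.06] open 0.0500 grip 16.0
white base [ 0.28182474 -0.2666442   0.        ]
green base [ 0.3061649  -0.19357049  0.        ]
white top 0.05 [ 0.288 -0.387  0.05 ] white top 0.06 [ 0.287 -0.366  0.06 ] white top 0.07 [ 0.287 -0.345  0.07 ] white top 0.08 [ 0.286 -0.325  0.08 ] white top 0.09 [ 0.286 -0.304  0.09 ] green top 0.05 [ 0.316 -0.3    0.05 ] green top 0.06 [ 0.315 -0.28   0.06 ] green top 0.07 [ 0.314 -0.261  0.07 ] green top 0.08 [ 0.313 -0.241  0.08 ] green top 0.09 [ 0.312 -0.222  0.09 ] (350.5, 287) [ 0.287 -0.284  0.05 ]
(350.5, 287) [ 0.289 -0.281  0.07 ]
(350.5, 287) [ 0.291 -0.277  0.09 ]
(325, 280) [ 0.306 -0.209  0.05 ]
(325, 280) [ 0.308 -0.206  0.07 ]
(325, 280) [ 0.31  -0.204  0.09 ]
```

```bash
python3 -m pendant '[{"translation":[0,0,0],"spin":0.113,"hand":255},{"translation":[-0.4,2,0],"spin":0,"hand":255},{"translation":[-0.6,3.5,0],"spin":0,"hand":255},{"translation":[-0.6,3.5,0],"spin":0,"hand":255},{"translation":[-0.6,3.5,0],"spin":0,"hand":255},{"translation":[-0.6,3.5,0],"spin":0,"hand":255},{"translation":[-0.6,3.5,0],"spin":0,"hand":255},{"translation":[-0.6,3.5,0],"spin":0,"hand":255}]' 
python3 -m pendant '[{"translation":[-0.4,3,0],"spin":0,"hand":255},{"translation":[-0.3,2,1],"spin":0,"hand":255},{"translation":[0,0.9,2],"spin":0,"hand":255},{"translation":[0,0,2.5],"spin":0,"hand":255},{"translation":[0,0,2.5],"spin":0,"hand":255},{"translation":[0,0,1],"spin":0,"hand":255},{"translation":[0,0,0],"spin":0,"hand":255},{"translation":[0,0,0],"spin":0,"hand":255}]' 
python3 go.py 0.313 -0.332 0.112 -0.245
python3 - <<'E'
from h import *
n="side";im=r.camera(n);x,y=285,110;cv2.imwrite(f"pics/{n}4.png",im[:,:,::-1])
cv2.imwrite("pics/c4.png",cv2.resize(im[y:y+100,x:x+110,::-1],None,fx=6,fy=6,interpolation=cv2.INTER_CUBIC))
print(proj(n,r.read_state()["tool_pos"]))
E
```

```text
t: 6.97
tool_pos: [0.3342, -0.2782, 0.295]
orientation: [3.141, 0.0, -0.239]
contact_force: [-0.0, -0.4, -3.7]
opening: 0.0499
grip_force: 16.0
t: 7.63
tool_pos: [0.3149, -0.3325, 0.205]
orientation: [-3.141, 0.001, -0.239]
contact_force: [0.1, -0.3, -2.3]
opening: 0.05
grip_force: 16.0
t 7.63 pos [ 0.3149 -0.3325  0.205 ] yaw -0.2390 spin 0.0060 now cm [-0.19 -0.    9.3 ] after spin [-0.2 -0.   9.3] j [-0.82  0.1   1.99 -0.    1.06  0.99] F [ 0.1 -0.3 -2.3] T [0.08 0.03 0.02] open 0.0500 grip 16.0
[[349.19158012 159.68498027]]
```

View pics/c4.png

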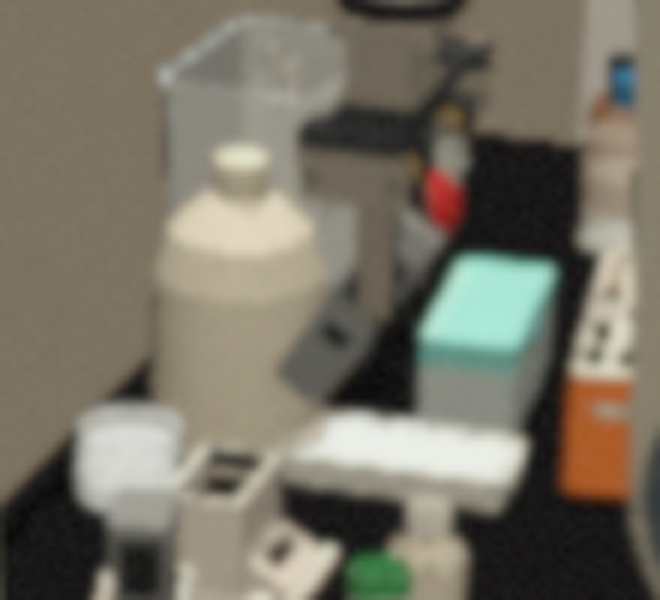

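```bash
python3 - <<'E'
from h import *
S=np.array([.413,-.357,0]);A=R.from_euler("z",-.245).as_matrix()
for q in [(-52,-48,0),(-52,-48,12),(-52,48,0),(-52,48,12),(-24,-35,12),(-24,-35,30),(-24,-35,45),(-24,35,12),(-24,35,30),(-24,38,74),(-24,-38,74),(-45,-28,12),(-45,28,12),(-45,-28,25),(-45,28,25)]:
    P=S+A@np.array(q)/1e3; a=proj("side",P)[0];b=proj("top",P)[0]; print(q,"sidec",((a-[245,165]+.42)*6).round(),"topc",((b-[200,175]+.375)*4).round())
E
```

```text
(-52, -48, 0) sidec [565. 234.] topc [728. 360.]
(-52, -48, 12) sidec [566. 217.] topc [733. 361.]
(-52, 48, 0) sidec [516. 301.] topc [609. 328.]
(-52, 48, 12) sidec [516. 284.] topc [612. 329.]
(-24, -35, 12) sidec [517. 219.] topc [725. 321.]
(-24, -35, 30) sidec [518. 193.] topc [731. 322.]
(-24, -35, 45) sidec [518. 172.] topc [737. 323.]
(-24, 35, 12) sidec [480. 267.] topc [637. 298.]
(-24, 35, 30) sidec [480. 241.] topc [642. 298.]
(-24, 38, 74) sidec [480. 178.] topc [651. 298.]
(-24, -38, 74) sidec [521. 128.] topc [752. 325.]
(-45, -28, 12) sidec [545. 229.] topc [710. 346.]
(-45, 28, 12) sidec [516. 268.] topc [639. 327.]
(-45, -28, 25) sidec [545. 211.] topc [714. 346.]
(-45, 28, 25) sidec [516. 249.] topc [643. 327.]
```

```bash
python3 -m pendant '[{"translation":[-0.5,0,1],"spin":0.006,"hand":255},{"translation":[0,0,2],"spin":0,"hand":255},{"translation":[0,0,2],"spin":0,"hand":255},{"translation":[0,0,2],"spin":0,"hand":255},{"translation":[0,0,1.5],"spin":0,"hand":255},{"translation":[0,0,1],"spin":0,"hand":255},{"translation":[0,0,0.2],"spin":0,"hand":255},{"translation":[0,0,0],"spin":0,"hand":255}]' 
python3 -m pendant '[{"translation":[0.5,0,0],"spin":0,"hand":255},{"translation":[0.5,0,0],"spin":0,"hand":255},{"translation":[0.4,0,0],"spin":0,"hand":255},{"translation":[0.4,0,0],"spin":0,"hand":255},{"translation":[0.2,0,0],"spin":0,"hand":255},{"translation":[0,0,0],"spin":0,"hand":255},{"translation":[0,0,0],"spin":0,"hand":255},{"translation":[0,0,0],"spin":0,"hand":255}]' 
python3 go.py 0.413 -0.357 0.112 -0.245
```

```text
t: 8.35
tool_pos: [0.3101, -0.3314, 0.1076]
orientation: [-3.142, 0.0, -0.245]
contact_force: [0.5, -0.8, -3.2]
opening: 0.0496
grip_force: 16.0
t: 9.02
tool_pos: [0.3293, -0.3361, 0.1076]
orientation: [-3.141, 0.001, -0.245]
contact_force: [-3.6, -0.1, -1.4]
opening: 0.05
grip_force: 16.0
t 9.02 pos [ 0.3293 -0.3361  0.1076] yaw -0.2450 spin -0.0000 now cm [ 8.63  0.   -0.45] after spin [ 8.63  0.   -0.44] j [-0.8   0.26  2.05 -0.    0.83  1.02] F [-3.6 -0.1 -1.4] T [ 0.15  0.72 -0.  ] open 0.0500 grip 16.0
```

```bash
python3 -m pendant '[{"translation":[0.35,0,-0.1],"spin":0,"hand":255},{"translation":[0.35,0,-0.1],"spin":0,"hand":255},{"translation":[0.35,0,-0.1],"spin":0,"hand":255},{"translation":[0.35,0,-0.1],"spin":0,"hand":255},{"translation":[0.35,0,-0.1],"spin":0,"hand":255},{"translation":[0.35,0,-0.1],"spin":0,"hand":255},{"translation":[0.35,0,-0.1],"spin":0,"hand":255},{"translation":[0,0,0],"spin":0,"hand":255}]' 
python3 go.py 0.413 -0.357 0.112 -0.245
```

```text
t: 9.68
tool_pos: [0.3532, -0.3419, 0.1146]
orientation: [-3.141, 0.001, -0.245]
contact_force: [-3.1, 1.5, -1.2]
opening: 0.0496
grip_force: 16.0
t 9.68 pos [ 0.3532 -0.3419  0.1146] yaw -0.2451 spin -0.0001 now cm [6.17 0.02 0.25] after spin [6.17 0.02 0.26] j [-0.77  0.28  2.    0.    0.86  1.04] F [-3.1  1.5 -1.2] T [0.36 0.76 0.04] open 0.0496 grip 16.0
```

```bash
python3 -m pendant '[{"translation":[0.3,0,-0.1],"spin":0,"hand":255},{"translation":[0.3,0,-0.1],"spin":0,"hand":255},{"translation":[0.3,0,-0.1],"spin":0,"hand":255},{"translation":[0.3,0,0],"spin":0,"hand":255},{"translation":[0.2,0,0],"spin":0,"hand":255},{"translation":[0.2,0,0],"spin":0,"hand":255},{"translation":[0,0,0],"spin":0,"hand":255},{"translation":[0,0,0],"spin":0,"hand":255}]' 
python3 go.py 0.413 -0.357 0.112 -0.245
```

```text
t: 10.35
tool_pos: [0.3691, -0.3462, 0.1175]
orientation: [3.142, -0.001, -0.245]
contact_force: [-0.9, 1.3, -2.0]
opening: 0.0497
grip_force: 16.0
t 10.35 pos [ 0.3691 -0.3462  0.1175] yaw -0.2452 spin -0.0002 now cm [ 4.52 -0.01  0.56] after spin [ 4.52 -0.01  0.55] j [-0.76  0.29  1.97  0.    0.88  1.06] F [-0.9  1.3 -2. ] T [ 0.32  0.52 -0.01] open 0.0497 grip 16.0
```

```bash
python3 -m pendant '[{"translation":[0.1,0,0],"spin":0,"hand":255},{"translation":[0.1,0,0],"spin":0,"hand":255},{"translation":[0.1,0,0],"spin":0,"hand":255},{"translation":[0,0,0],"spin":0,"hand":255},{"translation":[0,0,0],"spin":0,"hand":255},{"translation":[0,0,0],"spin":0,"hand":255},{"translation":[0,0,0],"spin":0,"hand":255},{"translation":[0,0,0],"spin":0,"hand":255}]' 
python3 go.py 0.413 -0.357 0.112 -0.245
python3 - <<'E'
from h import *
ims=[]
for n,x,y in(("side",300,165),("top",335,200)):
    im=r.camera(n);cv2.imwrite(f"pics/{n}5.png",im[:,:,::-1])
    ims.append(cv2.resize(im[y:y+75,x:x+50,::-1],None,fx=8,fy=8,interpolation=cv2.INTER_CUBIC))
cv2.imwrite("pics/c5.png",np.hstack(ims))
print(proj("side",r.read_state()["tool_pos"]))
E
```

```text
t: 11.02
tool_pos: [0.3718, -0.3468, 0.1176]
orientation: [3.142, -0.0, -0.245]
contact_force: [-3.4, 1.4, -1.4]
opening: 0.0496
grip_force: 16.0
t 11.02 pos [ 0.3718 -0.3468  0.1176] yaw -0.2452 spin -0.0002 now cm [ 4.25 -0.01  0.56] after spin [ 4.25 -0.01  0.56] j [-0.75  0.3   1.97  0.    0.88  1.06] F [-3.4  1.4 -1.4] T [0.29 0.79 0.01] open 0.0496 grip 16.0
[[333.03637752 180.00971793]]
```

View pics/c5.png

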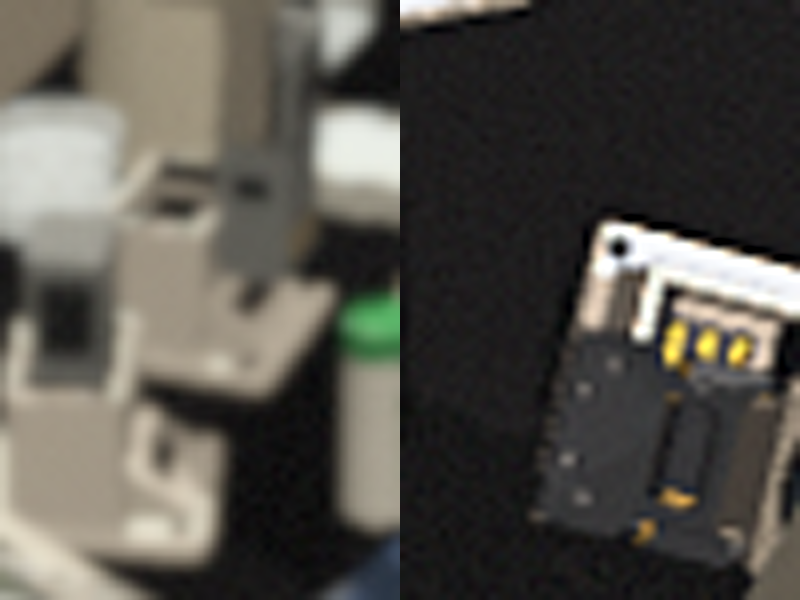

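```bash
python3 - <<'E'
from h import *
S=np.array([.413,-.357,0]);A=R.from_euler("z",-.245).as_matrix()
for p,z in(((692,275.5),.02),((692,275.5),.016),((710,280),.074)): 
    w=plane("top",tc(*p),z); print(p,z,w,"stand frame mm",(A.T@(w-S)*1e3).round(1))
# inner corner and contact marks from comp top-right (origin 350,223, x10)
ct=lambda x,y:((x-400)/10+350-.45,y/10+223-.45)
for nm,p,z in(("inner BL rim",(583,125),.074),("outer BL",(560,100),.074),("outer FL",(530,262),.074),("gold L",(592,200),.02),("gold M",(632,212),.02),("gold R",(670,222),.02)):
    w=plane("top",ct(*p),z);print(nm,(A.T@(w-S)*1e3).round(1))
E
```

```text
(692, 275.5) 0.02 [ 0.4158841  -0.35776135  0.02      ] stand frame mm [ 3. -0. 20.]
(692, 275.5) 0.016 [ 0.41588656 -0.35876022  0.016     ] stand frame mm [ 3.2 -1.  16. ]
(710, 280) 0.074 [ 0.41276608 -0.35746002  0.074     ] stand frame mm [-0.1 -0.5 74. ]
inner BL rim [20.  32.5 74. ]
outer BL [25.3 40.7 74. ]
outer FL [-22.7  37.9  74. ]
gold L [ 2.7 12.2 20. ]
gold M [ 2.3 -0.6 20. ]
gold R [  2.4 -12.6  20. ]
```

```bash
python3 -m pendant '[{"translation":[-0.2,0,-0.5],"spin":0,"hand":255},{"translation":[0,0,-1.5],"spin":0,"hand":255},{"translation":[0,0,-1.5],"spin":0,"hand":255},{"translation":[0,0,-1.5],"spin":0,"hand":255},{"translation":[1,0,0],"spin":0,"hand":255},{"translation":[1.5,0,0],"spin":0,"hand":255},{"translation":[1.5,0,0],"spin":0,"hand":255},{"translation":[0.5,0,0],"spin":0,"hand":255}]' 
python3 -m pendant '[{"translation":[0,0,0.5],"spin":0,"hand":255},{"translation":[0,0,0.5],"spin":0,"hand":255},{"translation":[0,0,0.5],"spin":0,"hand":255},{"translation":[0,0,0.5],"spin":0,"hand":255},{"translation":[0,0,0.3],"spin":0,"hand":255},{"translation":[0,0,0.3],"spin":0,"hand":255},{"translation":[0,0,0],"spin":0,"hand":255},{"translation":[0,0,0],"spin":0,"hand":255}]' 
python3 go.py 0.413 -0.357 0.0853 -0.245
```

```text
t: 11.78
tool_pos: [0.4162, -0.3583, 0.1677]
orientation: [3.141, -0.003, -0.245]
contact_force: [0.1, 0.7, -3.7]
opening: 0.0503
grip_force: 16.0
t: 12.45
tool_pos: [0.4132, -0.3572, 0.1415]
orientation: [-3.141, 0.0, -0.245]
contact_force: [0.1, -0.0, -1.6]
opening: 0.0493
grip_force: 16.0
t 12.45 pos [ 0.4132 -0.3572  0.1415] yaw -0.2453 spin -0.0003 now cm [-0.02 -0.01  5.62] after spin [-0.03 -0.01  5.62] j [-0.72  0.32  1.87 -0.    0.96  1.1 ] F [ 0.1 -0.  -1.6] T [-0.   -0.04 -0.05] open 0.0493 grip 16.0
```

```bash
python3 -m pendant '[{"translation":[0.05,0,0.2],"spin":0,"hand":255},{"translation":[0,0,0.2],"spin":0,"hand":255},{"translation":[0,0,0.3],"spin":0,"hand":255},{"translation":[0,0,0.3],"spin":0,"hand":255},{"translation":[0,0,0.3],"spin":0,"hand":255},{"translation":[0,0,0.2],"spin":0,"hand":255},{"translation":[0,0,0],"spin":0,"hand":255},{"translation":[0,0,0],"spin":0,"hand":255}]' 
python3 go.py 0.413 -0.357 0.0853 -0.245
```

```text
t: 13.12
tool_pos: [0.4138, -0.3573, 0.1264]
orientation: [-3.141, 0.0, -0.245]
contact_force: [1.0, -0.2, -3.8]
opening: 0.0498
grip_force: 16.0
t 13.12 pos [ 0.4138 -0.3573  0.1264] yaw -0.2451 spin -0.0001 now cm [-0.08 -0.01  4.11] after spin [-0.08 -0.01  4.11] j [-0.71  0.34  1.88 -0.    0.92  1.1 ] F [ 1.  -0.2 -3.8] T [ 0.08  0.1  -0.01] open 0.0498 grip 16.0
```

```bash
python3 -m pendant '[{"translation":[0,0,0.4],"spin":0,"hand":255},{"translation":[0,0,0.5],"spin":0,"hand":255},{"translation":[0,0,0.5],"spin":0,"hand":255},{"translation":[0,0,0.5],"spin":0,"hand":255},{"translation":[0,0,0.5],"spin":0,"hand":255},{"translation":[0,0,0.4],"spin":0,"hand":255},{"translation":[0,0,0],"spin":0,"hand":255},{"translation":[0,0,0],"spin":0,"hand":255}]' 
python3 go.py 0.413 -0.357 0.0853 -0.245
```

```text
t: 13.78
tool_pos: [0.4137, -0.3572, 0.0982]
orientation: [-3.141, 0.001, -0.245]
contact_force: [0.3, -0.3, -2.9]
opening: 0.0498
grip_force: 16.0
t 13.78 pos [ 0.4137 -0.3572  0.0982] yaw -0.2452 spin -0.0002 now cm [-0.07 -0.    1.29] after spin [-0.08 -0.    1.29] j [-0.71  0.38  1.9   0.    0.87  1.1 ] F [ 0.3 -0.3 -2.9] T [0.02 0.06 0.  ] open 0.0498 grip 16.0
```

Smooth entry. Now press towards the contact plate in small steps.

```bash
python3 -m pendant '[{"translation":[0,0,0.2],"spin":0,"hand":255},{"translation":[0,0,0.2],"spin":0,"hand":255},{"translation":[0,0,0.2],"spin":0,"hand":255},{"translation":[0,0,0.2],"spin":0,"hand":255},{"translation":[0,0,0],"spin":0,"hand":255},{"translation":[0,0,0],"spin":0,"hand":255},{"translation":[0,0,0],"spin":0,"hand":255},{"translation":[0,0,0],"spin":0,"hand":255}]' 
python3 go.py 0.413 -0.357 0.0853 -0.245
```

```text
t: 14.45
tool_pos: [0.4141, -0.3575, 0.0909]
orientation: [3.141, -0.0, -0.245]
contact_force: [-0.2, 0.2, 1.2]
opening: 0.05
grip_force: 16.0
t 14.45 pos [ 0.4141 -0.3575  0.0909] yaw -0.2452 spin -0.0002 now cm [-0.11 -0.02  0.56] after spin [-0.11 -0.02  0.56] j [-0.71  0.39  1.91  0.    0.85  1.1 ] F [-0.2  0.2  1.2] T [0.17 0.1  0.03] open 0.0500 grip 16.0
```

```bash
python3 -m pendant '[{"translation":[0,0,0.1],"spin":0,"hand":255},{"translation":[0,0,0.1],"spin":0,"hand":255},{"translation":[0,0,0.1],"spin":0,"hand":255},{"translation":[0,0,0.1],"spin":0,"hand":255},{"translation":[0,0,0.05],"spin":0,"hand":255},{"translation":[0,0,0],"spin":0,"hand":255},{"translation":[0,0,0],"spin":0,"hand":255},{"translation":[0,0,0],"spin":0,"hand":255}]' 
python3 go.py 0.413 -0.357 0.0853 -0.245
```

```text
t: 15.12
tool_pos: [0.414, -0.3575, 0.0862]
orientation: [3.141, -0.0, -0.245]
contact_force: [0.8, 0.3, 2.3]
opening: 0.0499
grip_force: 16.0
t 15.12 pos [ 0.414  -0.3575  0.0862] yaw -0.2452 spin -0.0002 now cm [-0.11 -0.02  0.09] after spin [-0.11 -0.02  0.09] j [-0.71  0.39  1.91 -0.    0.84  1.1 ] F [0.8 0.3 2.3] T [-0.09 -0.04 -0.05] open 0.0499 grip 16.0
```

```bash
python3 -m pendant '[{"translation":[0,0,0.05],"spin":0,"hand":255},{"translation":[0,0,0.05],"spin":0,"hand":255},{"translation":[0,0,0.03],"spin":0,"hand":255},{"translation":[0,0,0],"spin":0,"hand":255},{"translation":[0,0,0],"spin":0,"hand":255},{"translation":[0,0,0],"spin":0,"hand":255},{"translation":[0,0,0],"spin":0,"hand":255},{"translation":[0,0,0],"spin":0,"hand":255}]' 
python3 go.py 0.413 -0.357 0.0853 -0.245
```

```text
t: 15.78
tool_pos: [0.414, -0.3575, 0.085]
orientation: [3.141, -0.0, -0.245]
contact_force: [0.4, 0.7, 5.3]
opening: 0.0498
grip_force: 16.0
t 15.78 pos [ 0.414  -0.3575  0.085 ] yaw -0.2452 spin -0.0002 now cm [-0.11 -0.02 -0.03] after spin [-0.11 -0.02 -0.03] j [-0.71  0.39  1.91 -0.    0.84  1.1 ] F [0.4 0.7 5.3] T [ 0.03  0.05 -0.03] open 0.0498 grip 16.0
```

```bash
python3 -m pendant '[{"translation":[0,0,0.04],"spin":0,"hand":255},{"translation":[0,0,0.03],"spin":0,"hand":255},{"translation":[0,0,0.03],"spin":0,"hand":255},{"translation":[0,0,0],"spin":0,"hand":255},{"translation":[0,0,0],"spin":0,"hand":255},{"translation":[0,0,0],"spin":0,"hand":255},{"translation":[0,0,0],"spin":0,"hand":255},{"translation":[0,0,0],"spin":0,"hand":255}]' 
python3 go.py 0.413 -0.357 0.0853 -0.245
```

```text
t: 16.45
tool_pos: [0.4145, -0.3576, 0.0848]
orientation: [3.141, -0.001, -0.245]
contact_force: [0.4, 2.1, 13.9]
opening: 0.0499
grip_force: 16.0
t 16.45 pos [ 0.4145 -0.3576  0.0848] yaw -0.2453 spin -0.0003 now cm [-0.16 -0.02 -0.05] after spin [-0.16 -0.02 -0.05] j [-0.71  0.4   1.91  0.    0.84  1.1 ] F [ 0.4  2.1 13.9] T [0.43 0.15 0.02] open 0.0499 grip 16.0
```

```bash
python3 -m pendant '[{"translation":[0,0,0],"spin":0,"hand":115},{"translation":[0,0,0],"spin":0,"hand":112},{"translation":[0,0,0],"spin":0,"hand":109},{"translation":[0,0,0],"spin":0,"hand":106},{"translation":[0,0,0],"spin":0,"hand":103},{"translation":[0,0,0],"spin":0,"hand":100},{"translation":[0,0,0],"spin":0,"hand":97},{"translation":[0,0,0],"spin":0,"hand":94}]' 
python3 go.py 0.413 -0.357 0.0853 -0.245
python3 -m pendant '[{"translation":[0,0,0],"spin":0,"hand":88},{"translation":[0,0,0],"spin":0,"hand":82},{"translation":[0,0,0],"spin":0,"hand":76},{"translation":[0,0,0],"spin":0,"hand":60},{"translation":[0,0,0],"spin":0,"hand":30},{"translation":[0,0,0],"spin":0,"hand":0},{"translation":[0,0,0],"spin":0,"hand":0},{"translation":[0,0,0],"spin":0,"hand":0}]' 
python3 go.py 0.413 -0.357 0.0853 -0.245
```

```text
t: 17.12
tool_pos: [0.4147, -0.3579, 0.0844]
orientation: [3.141, -0.002, -0.245]
contact_force: [1.2, 0.1, 6.0]
opening: 0.0583
grip_force: 4.0
t 17.12 pos [ 0.4147 -0.3579  0.0844] yaw -0.2453 spin -0.0003 now cm [-0.18 -0.04 -0.09] after spin [-0.18 -0.04 -0.09] j [-0.71  0.4   1.91  0.    0.84  1.1 ] F [1.2 0.1 6. ] T [-0.02 -0.22 -0.  ] open 0.0583 grip 4.0
t: 17.78
tool_pos: [0.4137, -0.3572, 0.0836]
orientation: [-3.141, 0.0, -0.245]
contact_force: [0.3, 0.2, 0.5]
opening: 0.0917
grip_force: 0.0
t 17.78 pos [ 0.4137 -0.3572  0.0836] yaw -0.2452 spin -0.0002 now cm [-0.07 -0.   -0.17] after spin [-0.07 -0.   -0.17] j [-0.71  0.4   1.91 -0.    0.84  1.1 ] F [0.3 0.2 0.5] T [0.05 0.   0.01] open 0.0917 grip 0.0
```

```bash
python3 -m pendant '[{"translation":[0,0,-1],"spin":0,"hand":0},{"translation":[0,0,-2],"spin":0,"hand":0},{"translation":[0,0,-3],"spin":0,"hand":0},{"translation":[0,0,-3],"spin":0,"hand":0},{"translation":[0,0,-3],"spin":0,"hand":0},{"translation":[0,0,-3],"spin":0,"hand":0},{"translation":[-2.5,0,-1],"spin":0,"hand":0},{"translation":[-2.5,0,0],"spin":0,"hand":0}]' 
python3 - <<'E'
from h import *
ims=[]
for n,x,y in(("side",290,160),("top",330,200)):
    im=r.camera(n);cv2.imwrite(f"pics/{n}6.png",im[:,:,::-1])
    ims.append(cv2.resize(im[y:y+75,x:x+50,::-1],None,fx=8,fy=8,interpolation=cv2.INTER_CUBIC))
cv2.imwrite("pics/c6.png",np.hstack(ims))
S=np.array([.4137,-.3572,0]);A=R.from_euler("z",-.245).as_matrix()
for z in(132,133.5,142):
  print(z,[((proj("side",S+A@np.array([a,b,z])/1e3)[0]-[290,160])*8).round() .tolist() for a,b in((-18,25),(18,25),(18,-25),(-18,-25))])
print(r.read_state()["contact_force"])
E
```

```text
t: 18.45
tool_pos: [0.3668, -0.3464, 0.2477]
orientation: [3.139, -0.005, -0.244]
contact_force: [-0.3, 0.6, 0.8]
opening: 0.092
grip_force: 0.0
132 [[274.0, 144.0], [199.0, 132.0], [237.0, 91.0], [310.0, 102.0]]
133.5 [[274.0, 141.0], [199.0, 129.0], [237.0, 88.0], [310.0, 99.0]]
142 [[274.0, 124.0], [199.0, 112.0], [237.0, 71.0], [311.0, 82.0]]
[-0.17934264  0.31428692 -1.30601119]
```

View pics/c6.png

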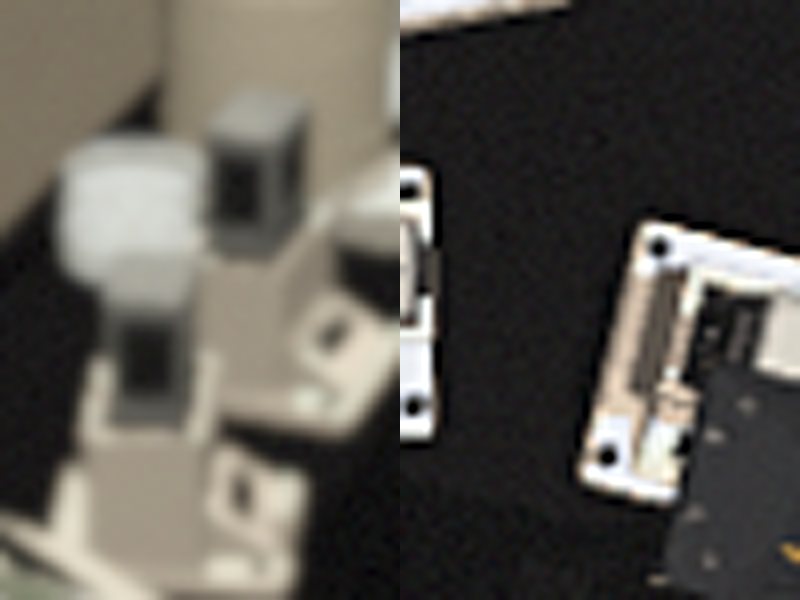

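```bash
python3 -c "
from plant import r
print(r.finish_job())"
```

```text
the job is handed in; nothing more can be done
None
```

The spent pack is standing upright in the empty charging stand, seated to the bottom and released. The last side picture shows its top at the latched height; the job is handed in, and no verdict came back.

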